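# Ink spatula off its peg and into the wash crock

### The job

The yellow print run is over: lift the yellow-handled ink spatula up and off its peg on the rack, carry it to the white wash crock and lower it in blade first, letting go only when the blade is down at the bottom, so that it is left standing in the crock. Leave the red- and blue-handled spatulas hanging on their pegs, and do not tip the crock or push it away.

Things in the scene. Friction and masses are not known exactly. Their poses are not given: they have to be found in the camera images.
- yellow_spatula: Yellow-handled ink spatula hanging blade down, 190 mm tall, 0.12 kg. Origin: middle of blade's lower edge; z up along it, y across its width, x through its thickness, -x pointing off the peg's free end. Steel blade 44 x 4 mm, z 0-78. Handle 26 mm wide (y), 14 thick (x), z 86-190; slot through it along x, 14 mm wide, z 122-168. Pinch the top across y from above, a finger each side of the peg.
- red_spatula: Same tool, red handle: leave it hanging. Each spatula's slot top rests on a level 8 mm peg along its x, from a 16 mm beam whose face is 35 mm to +x of its origin, top level with the peg's; the peg's end, 29 mm to -x, is turned up 10 mm above the peg's upper side. It comes off when raised 14-34 mm (about 25), then drawn 50 mm or more along its own -x.
- blue_spatula: Same tool, blue handle: leave it hanging. One rack holds the three spatulas, on pegs 110 mm apart along y, colours in any order; nothing of the rack rises above the turned-up peg ends (178 mm above a hanging spatula's origin). Its posts stand 50 mm outside the outer pegs. Spatulas can swing a little.
- crock: White round ceramic wash crock, open at the top, empty, loose on the table, 0.7 kg. Origin: centre of its underside, z up. Outer diameter 112 mm, height 100 mm; inner diameter 100 mm, about 90 at the floor; inner floor 8 mm above the origin. A spatula let go in it leans on its rim.
Mind the look-alikes: they are no part of the job. Leave any green or turquoise look-alike of the yellow_spatula alone.

How it is judged:
By the outcome, as a careful person would: the job done as asked, in the order asked, and still so for the second after the job is handed in, with the robot touching nothing.
It also fails if it takes over 43 s, if anything falls off the work surface, if the arm or the gripper's body presses on something with over 40 N, if the wrist force passes 120 N, or if a joint passes its speed limit or range.

### The arm

A 6-joint arm with a two-finger parallel gripper is mounted at the origin on the work surface. World frame = base frame: x ahead of the robot, y to its left, z up, the work surface at z = 0. Lengths are in m, angles in rad, forces in N, time in s.
With the tool pointing down it reaches from about 0.3 to 0.775 m from the base axis. Payload 14.6 kg.
Tool frame: the origin (TCP) lies at the very end of the fingers, on their centre line; the grasp point (between the pads) lies 19 mm behind it; z points along the fingers, y is the direction in which the jaws open and shut (so a half turn about z gives the same grasp; the last joint's range is limited). The gripper opens to 94 mm and grips with 3 to 60 N. Pads are 16 mm wide; open, the fingers measure 119 mm over their backs; the gripper's body (75 mm by 177 mm) begins 78 mm behind the grasp point.
Start: joints at [-1.4, 0.3, 1.521, -0, 1.321, -0.067], TCP at [0.13, -0.535, 0.205] pointing down, gripper open.
Joint ranges: [-3.03, 3.03], [-0.79, 2.21], [0.23, 2.52], [-1.04, 4.18], [0, 3.07], [-2.55, 2.55]. Speed limits (rad/s): [2.22, 2.22, 2.57, 3.14, 3.14, 3.14].

### API

Orientations are given as [roll, pitch, yaw] about the fixed x, y, z axes, in that order (R = Rz(yaw) Ry(pitch) Rx(roll)).
In Python, from station import ctrl, vision, ticket gives the robot as it stands.
- The arm moves only by the tool step_arm, never from a script. Its argument "steps" is a list of rows, each an object of numbers: "x", "y", "z": the shift along the tool's x, y, z in m; "ax", "ay", "az": the turn, a rotation vector about the tool's x, y, z in degrees; "claw": the finger opening in m, from 0 to 0.094. A call has 1 to 5 rows; each row shifts and turns the pose as measured when the row begins, along the tool's axes as they then stand; what a row does not reach is not made up. A row lasts 1/12 s, in which the tool goes at most 41.7 mm and 7.16 degrees, less where a joint would pass 70% of its speed; a pose out of reach is approached as far as the arm can. A call with a gripper value outside its range is refused whole. The fingers move at their own pace and stop on an object; "grip_force" is the grip in N (left out, the last holds). Time passes only in rows, so rows that do not move let the fingers close. It gives the time, the measured TCP pose, the force and the opening at its end, in the units of the state.
- ctrl.get_obs(): the state, without advancing time (a new reading comes with each control period).
- vision.camera(name): name is "scene" or "top" or "wrist"; returns (picture, depth): 480x640x3 uint8, red, green, blue; 480x640 float32, m along the optical axis (not along the pixel's ray), 0 where there is no reading.
- vision.camera_params(name): a dict with "fov_y" (degrees; the focal length in pixels is half the picture's height over the tangent of half this angle, whatever the lens; pixels are square), "cx", "cy" (the principal point, pixels), "origin" and "attitude" of the camera in the world; the wrist camera has in their place "mount" (4x4, takes a point from camera to tool coordinates, whose origin is the TCP and whose axes are the flange's). Camera axes: x right, y up, looking along -z (the intrinsics and any distortion apply to the point x, -y, -z); pixel columns grow to the right and rows downward; lengths in m; the calibration is good to about 2 mm. The wrist camera is an equidistant fisheye: a pixel r from the principal point sees the ray r / f radians off the axis. A picture is of the moment at which its call begins: read the wrist's pose just before it. camera_params takes no time and is no camera call.
- ticket.hand_in(): hands the job in, once; it reports no verdict.
The state is a dict: "time_s": time; "qpos": joint angles; "joint_vel": joint speeds; "tau": joint torques, N m; "ee_pos": TCP position; "eef_rot": TCP orientation; "force": force on the tool from outside, world axes, zero at the start; "moment": the same for the moment, N m; "grip_width": finger opening in m.
Only numpy, scipy, OpenCV 4.12 (cv2) and the standard library are available. Lean on these libraries where they do the work, as an engineer would, in place of code of your own. Each camera call takes 0.05 s, during which the arm holds its last target.

## Working session

There is one attempt and no reset: what is moved stays moved. The work goes in short steps, Python scripts to look and compute and a tool call to move; the robot and the scene stay as the last step left them, time stands still between calls to the robot, and variables do not carry over. Pictures are saved under pics/ and viewed, and the job is handed in when it is done.

Besides the shell and the picture viewer there is one more tool, called after "Call:" by a JSON object that holds its "api" and its "payload". step_arm: Moves the arm, as the interface text tells. Its arguments: {"type":"object","properties":{"steps":{"type":"array"},"grip_force":{"type":"number"}},"required":["steps"]}

```bash
mkdir -p pics; ls; python3 - <<'E'
from station import ctrl, vision, ticket
import cv2,numpy as np
print(ctrl.get_obs())
for n in ("scene","top"):
    p,d=vision.camera(n); cv2.imwrite(f"pics/{n}0.png",p[:,:,::-1]); np.save(f"pics/{n}0.npy",d); np.save(f"pics/{n}0c.npy",p)
    print(n,vision.camera_params(n))
print(vision.camera_params("wrist"))
E
```

```text
pics
{'time_s': 0.0, 'qpos': array([-1.39961895e+00,  3.00472381e-01,  1.52159696e+00, -2.33577460e-06,
        1.32073347e+00, -6.66318272e-02]), 'joint_vel': array([-0.00144128, -0.00068903,  0.00216914,  0.00149946,  0.00118998,
        0.00115103]), 'tau': array([-6.83892358e-04, -5.31811023e+01, -3.52735233e+01,  7.07709999e-02,
        2.44297413e-02, -7.29251701e-05]), 'ee_pos': array([ 0.12949765, -0.5342505 ,  0.20487892]), 'eef_rot': array([-3.14038504e+00, -7.83175375e-05,  2.37809734e-01]), 'force': array([-0.01906409, -0.43037008, -0.73717584]), 'moment': array([-0.00811345,  0.04276781, -0.04108529]), 'grip_width': 0.09407577268062246}
scene {'fov_y': 52.11958452085213, 'cx': 311.31973542358566, 'cy': 239.66948908311846, 'origin': array([ 0.4804967 , -0.60964955,  0.89094286]), 'attitude': array([ 0.62953037,  0.00306039, -0.1175881 ])}
top {'fov_y': 50.18032492326275, 'cx': 316.5051540634276, 'cy': 228.59977540709886, 'origin': array([ 0.41122261, -0.00243618,  0.87584229]), 'attitude': array([ 0.14474369, -0.01542808, -1.54219763])}
{'fov_y': 65.70646984690485, 'cx': 324.0090540021129, 'cy': 236.76170129473084, 'mount': array([[-1.93819326e-04,  9.63039432e-01,  2.69360382e-01,
         7.80938233e-02],
       [ 9.99999811e-01,  3.44016094e-04, -5.10400873e-04,
         5.55634250e-05],
       [-5.84200473e-04,  2.69360232e-01, -9.63039316e-01,
        -1.78548558e-01],
       [ 0.00000000e+00,  0.00000000e+00,  0.00000000e+00,
         1.00000000e+00]])}
```

View pics/scene0.png

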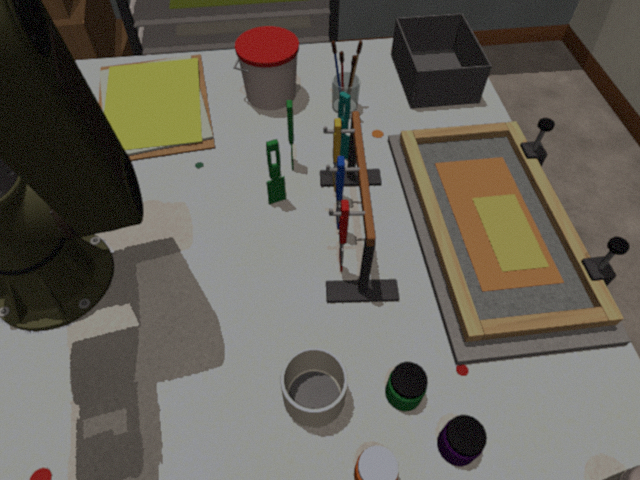

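View pics/top0.png

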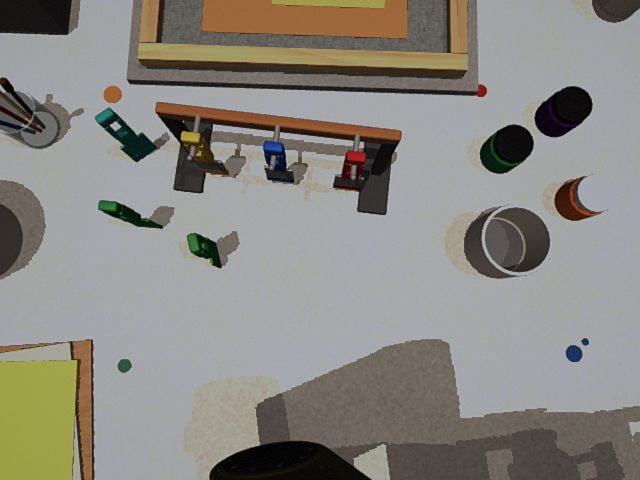

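The top view shows the rack with yellow at (193,140), blue at (273,150), red at (353,160) and the white crock at (505,240). The look-alikes are turquoise at (125,130) and green at (125,210) and (203,248). Yellow paper at (40,430) and yellow print patch at (330,2) are not spatulas.

```bash
cat > h.py <<'E'
import numpy as np,cv2
from scipy.spatial.transform import Rotation as R
from station import ctrl, vision, ticket
def cam(n):
    P=vision.camera_params(n); f=240/np.tan(np.radians(P['fov_y'])/2)
    return f,P['cx'],P['cy'],np.array(P['origin']),R.from_euler('xyz',P['attitude']).as_matrix()
def ray(n,u,v):
    f,cx,cy,o,A=cam(n); d=np.stack([(u-cx)/f,-(v-cy)/f,-np.ones_like(u,float)],-1)
    return o,d@A.T
def pts(n,u,v,D):
    o,d=ray(n,np.asarray(u,float),np.asarray(v,float)); return o+d*np.asarray(D)[...,None]
def plane(n,u,v,z):
    o,d=ray(n,np.asarray(u,float),np.asarray(v,float)); return o+d*((z-o[2])/d[...,2])[...,None]
E
python3 - <<'E'
from h import *
for n in ('top','scene'):
    D=np.load(f'pics/{n}0.npy'); C=np.load(f'pics/{n}0c.npy'); H=cv2.cvtColor(C,cv2.COLOR_RGB2HSV)
    vv,uu=np.mgrid[0:480,0:640]; P=pts(n,uu,vv,D); np.save(f'pics/{n}P.npy',P)
    print(n,'table',np.round(P[330,300] if n=='top' else P[350,200],4))
    for c,lo,hi in (('yellow',20,33),('blue',108,130),('red',0,5),('green',50,75),('turq',80,98)):
        m=((H[...,0]>=lo)&(H[...,0]<=hi)&(H[...,1]>120)&(H[...,2]>40)&(D>0)).astype(np.uint8)
        k,l,s,ce=cv2.connectedComponentsWithStats(m)
        for i in range(1,k):
            if 40<s[i,4]<3000:
                q=P[l==i]; t=q[q[:,2]>np.percentile(q[:,2],60)]
                print(c,s[i,4],ce[i].round(),'min',q.min(0).round(3),'max',q.max(0).round(3),'topmean',t.mean(0).round(3))
# crock
P=np.load('pics/topP.npy')
q=P[190:290,455:560].reshape(-1,3); q=q[(q[:,2]>.085)&(q[:,2]<.115)]
print(len(q),q.min(0),q.max(0),(q.min(0)+q.max(0))/2)
# beam
q=P[95:150,150:410].reshape(-1,3); 
print(np.percentile(q[:,2],[50,90,95,99]))
C=np.load('pics/top0c.npy'); H=cv2.cvtColor(C,cv2.COLOR_RGB2HSV)
for p in [(107,165),(115,240),(125,330),(132,390)]: print(p,H[p],P[p].round(3))
im=C[85:225,80:420]; cv2.imwrite('pics/crop0.png',cv2.resize(im,None,fx=2.3,fy=2.3,interpolation=cv2.INTER_CUBIC)[:,:,::-1])
E
```

```text
top table [ 0.3664  0.0105 -0.0027]
yellow 748 [334.   3.] min [ 0.929 -0.12   0.034] max [0.947 0.08  0.043] topmean [ 0.936 -0.033  0.039]
yellow 182 [190. 137.] min [0.617 0.148 0.087] max [0.664 0.21  0.227] topmean [0.624 0.161 0.225]
yellow 55 [204. 148.] min [0.616 0.147 0.136] max [0.631 0.166 0.21 ] topmean [0.618 0.15  0.204]
yellow 61 [201. 155.] min [0.616 0.149 0.132] max [0.627 0.169 0.18 ] topmean [0.62  0.161 0.159]
blue 213 [273. 147.] min [0.607 0.039 0.195] max [0.622 0.063 0.227] topmean [0.615 0.052 0.225]
blue 57 [279. 160.] min [0.607 0.038 0.15 ] max [0.62  0.051 0.207] topmean [0.608 0.041 0.195]
blue 201 [574. 353.] min [ 0.328 -0.464 -0.003] max [ 0.353 -0.436  0.003] topmean [ 0.342 -0.45   0.001]
red 98 [481.  91.] min [ 0.789 -0.312 -0.003] max [ 0.811 -0.29   0.021] topmean [ 0.799 -0.301  0.003]
red 382 [353. 162.] min [ 0.591 -0.071 -0.   ] max [ 0.656 -0.045  0.228] topmean [ 0.605 -0.059  0.224]
red 57 [345. 187.] min [ 0.602 -0.076  0.036] max [ 0.605 -0.036  0.061] topmean [ 0.603 -0.054  0.055]
green 146 [500. 155.] min [ 0.648 -0.351  0.051] max
[... 1665 characters left out ...]
 [0.504 0.163 0.138] topmean [0.486 0.151 0.109]
green 251 [402. 398.] min [ 0.646 -0.363  0.008] max [ 0.698 -0.315  0.065] topmean [ 0.664 -0.348  0.057]
turq 228 [344. 108.] min [0.649 0.276 0.074] max [0.679 0.451 0.192] topmean [0.66  0.287 0.185]
turq 103 [344. 144.] min [0.659 0.274 0.009] max [0.674 0.294 0.077] topmean [0.667 0.282 0.063]
1286 [ 0.46210181 -0.37539546  0.08503734] [ 0.57326284 -0.26306567  0.10327583] [ 0.51768232 -0.31923056  0.09415659]
[0.00073437 0.20268373 0.20383699 0.2247916 ]
(107, 165) [ 11 165 141] [0.672 0.202 0.202]
(115, 240) [ 11 171 134] [0.664 0.099 0.202]
(125, 330) [ 11 167 139] [ 0.654 -0.024  0.202]
(132, 390) [ 12 163 144] [ 0.646 -0.107  0.202]
```

View pics/crop0.png

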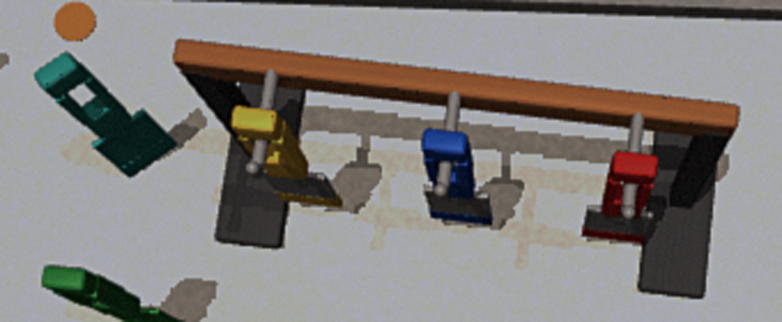

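Choice: the yellow handle hanging on the left peg at (193,140), its top at about z 0.226. The turquoise and green ones stand free on the table with tops at 0.19. Next I measure the handle top and crock rim accurately.

```bash
python3 - <<'E'
from h import *
for n in ('top','scene'):
    P=np.load(f'pics/{n}P.npy').reshape(-1,3); C=np.load(f'pics/{n}0c.npy'); H=cv2.cvtColor(C,cv2.COLOR_RGB2HSV).reshape(-1,3)
    for nm,x,y in (('y',.624,.16),('b',.615,.05),('r',.605,-.06)):
        m=(abs(P[:,0]-x)<.03)&(abs(P[:,1]-y)<.03)&(P[:,2]>.2215)&(P[:,2]<.24)
        q=P[m]; r=cv2.minAreaRect((q[:,:2]*1000).astype(np.float32))
        print(n,nm,len(q),q[:,2].mean().round(4),np.round(r[0],1),np.round(r[1],1),round(r[2],1))
    m=(abs(P[:,0]-.518)<.08)&(abs(P[:,1]+.32)<.08)&(P[:,2]>.094)&(P[:,2]<.108)
    q=P[m]; print('crock',cv2.minEnclosingCircle((q[:,:2]*1000).astype(np.float32)),q[:,2].mean())
    for z in (.03,.06,.12,.15):
        m=(abs(P[:,0]-.624)<.04)&(abs(P[:,1]-.16)<.05)&(abs(P[:,2]-z)<.008)
        if m.sum(): print(n,z,m.sum(),P[m].min(0).round(3),P[m].max(0).round(3))
E
```

```text
top y 185 0.2239 [623.9 160.3] [26.1 14.1] 84.8
top b 191 0.2239 [614.6  51. ] [25.6 14.1] 85.2
top r 189 0.224 [604.7 -58.4] [25.4 13.7] 89.0
crock ((517.3724365234375, -319.6791687011719), 56.71595764160156) 0.09875042627565689
top 0.03 6 [0.621 0.146 0.033] [0.624 0.178 0.038]
top 0.06 73 [0.62  0.138 0.052] [0.625 0.182 0.067]
top 0.12 55 [0.617 0.139 0.112] [0.664 0.21  0.128]
top 0.15 132 [0.616 0.147 0.142] [0.664 0.21  0.158]
scene y 61 0.2249 [622.4 159.8] [24.3 14.1] 89.1
scene b 74 0.2252 [612.7  50.7] [27.1 13.4] 82.8
scene r 90 0.2247 [603.5 -57.9] [26.6 13.9] 88.5
crock ((516.7787475585938, -318.4159851074219), 56.3725471496582) 0.0994089992358779
scene 0.03 9 [0.622 0.141 0.022] [0.663 0.206 0.036]
scene 0.06 28 [0.618 0.139 0.052] [0.664 0.204 0.067]
scene 0.12 30 [0.616 0.142 0.112] [0.664 0.21  0.127]
scene 0.15 51 [0.615 0.146 0.142] [0.663 0.207 0.158]
```

Call:
{"api": "step_arm", "payload": {"steps": [{"z": -0.04,"az": 6},{"z": -0.04,"az": 6},{"z": -0.04,"az": 6},{"x": 0.02,"y": -0.03},{"x": 0.02,"y": -0.03}]}}

```text
validation failed for argument at $.st...
```

Call:
{"api": "step_arm", "payload": {"steps": [{"x": 0,"y": 0,"z": -0.04,"ax": 0,"ay": 0,"az": 6,"claw": 0.094},{"x": 0,"y": 0,"z": -0.04,"ax": 0,"ay": 0,"az": 6,"claw": 0.094},{"x": 0,"y": 0,"z": -0.04,"ax": 0,"ay": 0,"az": 6,"claw": 0.094}]}}

```text
time_s: 0.35
ee_pos: [0.129, -0.5317, 0.3189]
eef_rot: [-3.123, 0.005, -0.084]
force: [0.6, -0.4, -0.1]
grip_width: 0.0941
```

Call:
{"api": "step_arm", "payload": {"steps": [{"x": 0.02,"y": -0.034,"z": 0,"ax": 0,"ay": 0,"az": 0,"claw": 0.06},{"x": 0.02,"y": -0.034,"z": 0,"ax": 0,"ay": 0,"az": 0,"claw": 0.06},{"x": 0.02,"y": -0.034,"z": 0,"ax": 0,"ay": 0,"az": 0,"claw": 0.06},{"x": 0.02,"y": -0.034,"z": 0,"ax": 0,"ay": 0,"az": 0,"claw": 0.06},{"x": 0.02,"y": -0.034,"z": 0,"ax": 0,"ay": 0,"az": 0,"claw": 0.06}]}}

```text
time_s: 0.77
ee_pos: [0.2445, -0.3724, 0.3288]
eef_rot: [-3.136, 0.001, -0.102]
force: [1.3, -0.3, -0.1]
grip_width: 0.0636
```

Call:
{"api": "step_arm", "payload": {"steps": [{"x": 0.02,"y": -0.034,"z": 0,"ax": 0,"ay": 0,"az": 0,"claw": 0.06},{"x": 0.02,"y": -0.034,"z": 0,"ax": 0,"ay": 0,"az": 0,"claw": 0.06},{"x": 0.02,"y": -0.034,"z": 0,"ax": 0,"ay": 0,"az": 0,"claw": 0.06},{"x": 0.02,"y": -0.034,"z": 0,"ax": 0,"ay": 0,"az": 0,"claw": 0.06},{"x": 0.02,"y": -0.034,"z": 0,"ax": 0,"ay": 0,"az": 0,"claw": 0.06}]}}

```text
time_s: 1.18
ee_pos: [0.3641, -0.2042, 0.3293]
eef_rot: [-3.136, 0.001, -0.104]
force: [1.4, -1.0, -0.2]
grip_width: 0.0599
```

Call:
{"api": "step_arm", "payload": {"steps": [{"x": 0.02,"y": -0.034,"z": 0,"ax": 0,"ay": 0,"az": 0,"claw": 0.06},{"x": 0.02,"y": -0.034,"z": 0,"ax": 0,"ay": 0,"az": 0,"claw": 0.06},{"x": 0.02,"y": -0.034,"z": 0,"ax": 0,"ay": 0,"az": 0,"claw": 0.06},{"x": 0.02,"y": -0.034,"z": 0,"ax": 0,"ay": 0,"az": 0,"claw": 0.06},{"x": 0.02,"y": -0.034,"z": 0,"ax": 0,"ay": 0,"az": 0,"claw": 0.06}]}}

```text
time_s: 1.6
ee_pos: [0.4844, -0.0351, 0.3301]
eef_rot: [-3.136, 0.001, -0.103]
force: [-0.3, -1.1, -0.2]
grip_width: 0.0598
```

Call:
{"api": "step_arm", "payload": {"steps": [{"x": 0.02,"y": -0.034,"z": 0,"ax": 0,"ay": 0,"az": 0,"claw": 0.06},{"x": 0.02,"y": -0.034,"z": 0,"ax": 0,"ay": 0,"az": 0,"claw": 0.06},{"x": 0.02,"y": -0.034,"z": 0,"ax": 0,"ay": 0,"az": 0,"claw": 0.06},{"x": 0.02,"y": -0.034,"z": 0,"ax": 0,"ay": 0,"az": 0,"claw": 0.06},{"x": 0.0,"y": 0,"z": 0,"ax": 0,"ay": 0,"az": 0,"claw": 0.06}]}}

```text
time_s: 2.02
ee_pos: [0.5826, 0.1053, 0.3271]
eef_rot: [-3.136, 0.006, -0.098]
force: [-0.2, -1.0, -0.3]
grip_width: 0.0602
```

Call:
{"api": "step_arm", "payload": {"steps": [{"x": 0.018,"y": -0.03,"z": 0,"ax": 0,"ay": 0,"az": -0.7,"claw": 0.06},{"x": 0.017,"y": -0.029,"z": 0,"ax": 0,"ay": 0,"az": 0,"claw": 0.06},{"x": 0,"y": 0,"z": 0,"ax": 0,"ay": 0,"az": 0,"claw": 0.06},{"x": 0,"y": 0,"z": 0,"ax": 0,"ay": 0,"az": 0,"claw": 0.06}]}}

```text
time_s: 2.35
ee_pos: [0.6239, 0.165, 0.3224]
eef_rot: [-3.139, 0.013, -0.083]
force: [-0.9, -0.6, -0.1]
grip_width: 0.06
```

```bash
python3 - <<'E'
from h import *
o=ctrl.get_obs(); print(o['ee_pos'],o['eef_rot'],o['force'])
p,d=vision.camera('wrist'); cv2.imwrite('pics/w1.png',p[:,:,::-1])
Rm=R.from_euler('xyz',o['eef_rot']).as_matrix()
P=vision.camera_params('wrist'); f=240/np.tan(np.radians(P['fov_y'])/2)
v,u=np.mgrid[0:480,0:640]; a=u-P['cx'];b=v-P['cy']; r=np.hypot(a,b)+1e-9; th=r/f
x=np.tan(th)*a/r*d; y=-np.tan(th)*b/r*d
pc=np.stack([x,y,-d,np.ones_like(d)],-1)@P['mount'].T
W=pc[...,:3]@Rm.T+o['ee_pos']
for nm,X,Y in (('y',.6232,.16),('b',.6136,.051)):
    m=(abs(W[...,0]-X)<.025)&(abs(W[...,1]-Y)<.025)&(W[...,2]>.2175)&(W[...,2]<.24)&(d>0)
    q=W[m]; 
    if len(q)>5: print(nm,len(q),q[:,2].mean(),cv2.minAreaRect((q[:,:2]*1000).astype(np.float32)))
np.save('pics/w1W.npy',W)
E
```

```text
[0.62387448 0.16496687 0.32235752] [-3.13871138  0.01312867 -0.08296002] [-0.87220183 -0.59536422 -0.10197472]
y 613 0.22333038126540417 ((623.339111328125, 160.64224243164062), (25.89936065673828, 14.491900444030762), 84.87686157226562)
b 500 0.22338593104169704 ((614.0404663085938, 51.92280578613281), (25.580787658691406, 13.608421325683594), 86.62715148925781)
```

View pics/w1.png

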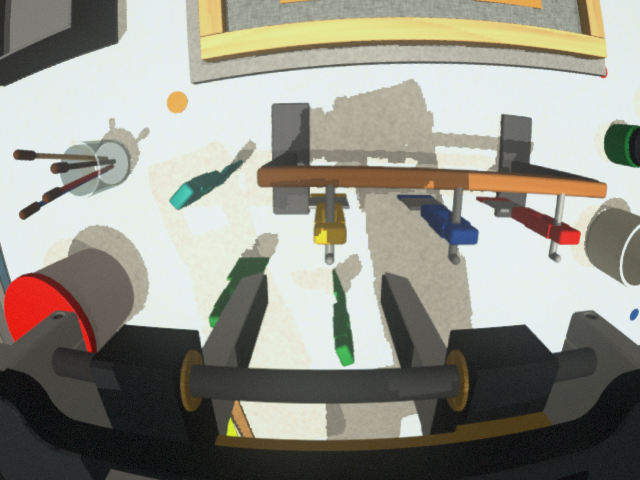

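The wrist view agrees: the yellow handle top at (329,230) px lies between the fingers at (0.6233, 0.1605). I centre 5 mm in y and descend.

Call:
{"api": "step_arm", "payload": {"steps": [{"x": 0,"y": 0.005,"z": 0.03,"ax": 0,"ay": 0.7,"az": 0,"claw": 0.06},{"x": 0,"y": 0,"z": 0.025,"ax": 0,"ay": 0,"az": 0,"claw": 0.06},{"x": 0,"y": 0,"z": 0,"ax": 0,"ay": 0,"az": 0,"claw": 0.06}]}}

```text
time_s: 2.65
ee_pos: [0.6221, 0.1575, 0.2672]
eef_rot: [-3.138, -0.002, -0.085]
force: [-1.3, 0.3, -1.0]
grip_width: 0.06
```

Call:
{"api": "step_arm", "payload": {"steps": [{"x": 0.0005,"y": -0.003,"z": 0.025,"ax": 0,"ay": 0,"az": 0,"claw": 0.06},{"x": 0,"y": 0,"z": 0.02,"ax": 0,"ay": 0,"az": 0,"claw": 0.06},{"x": 0,"y": 0,"z": 0,"ax": 0,"ay": 0,"az": 0,"claw": 0.06},{"x": 0,"y": 0,"z": 0,"ax": 0,"ay": 0,"az": 0,"claw": 0.06}]}}

```text
time_s: 2.98
ee_pos: [0.6227, 0.1573, 0.2271]
eef_rot: [-3.137, -0.007, -0.088]
force: [-0.7, -0.0, 0.6]
grip_width: 0.0603
```

Call:
{"api": "step_arm", "payload": {"steps": [{"x": 0.0005,"y": -0.004,"z": 0.018,"ax": 0,"ay": -0.4,"az": 0,"claw": 0.06},{"x": 0,"y": 0,"z": 0.016,"ax": 0,"ay": 0,"az": 0,"claw": 0.06},{"x": 0,"y": 0,"z": 0,"ax": 0,"ay": 0,"az": 0,"claw": 0.06},{"x": 0,"y": 0,"z": 0,"ax": 0,"ay": 0,"az": 0,"claw": 0.06}]}}

```text
time_s: 3.32
ee_pos: [0.6254, 0.1611, 0.1971]
eef_rot: [-3.135, -0.006, -0.09]
force: [-0.4, -0.4, 0.0]
grip_width: 0.06
```

Call:
{"api": "step_arm", "payload": {"steps": [{"x": -0.002,"y": 0,"z": 0.006,"ax": -0.4,"ay": -0.4,"az": -0.2,"claw": 0.06},{"x": 0,"y": 0,"z": 0,"ax": 0,"ay": 0,"az": 0,"claw": 0.06},{"x": 0,"y": 0,"z": 0,"ax": 0,"ay": 0,"az": 0,"claw": 0.04},{"x": 0,"y": 0,"z": 0,"ax": 0,"ay": 0,"az": 0,"claw": 0.032}]}}

```text
time_s: 3.65
ee_pos: [0.624, 0.1616, 0.1932]
eef_rot: [3.141, -0.001, -0.086]
force: [0.2, 0.3, -0.3]
grip_width: 0.05
```

Call:
{"api": "step_arm", "payload": {"steps": [{"x": 0,"y": 0.001,"z": 0,"ax": 0,"ay": 0,"az": 0,"claw": 0.02},{"x": 0,"y": 0,"z": 0,"ax": 0,"ay": 0,"az": 0,"claw": 0.015},{"x": 0,"y": 0,"z": 0,"ax": 0,"ay": 0,"az": 0,"claw": 0.015},{"x": 0,"y": 0,"z": 0,"ax": 0,"ay": 0,"az": 0,"claw": 0.015}], "grip_force": 30}}

```text
time_s: 3.98
ee_pos: [0.6242, 0.1606, 0.1943]
eef_rot: [-3.141, -0.002, -0.086]
force: [0.4, 1.2, -1.0]
grip_width: 0.0258
```

Call:
{"api": "step_arm", "payload": {"steps": [{"x": 0,"y": 0,"z": 0,"ax": 0,"ay": 0,"az": 0,"claw": 0.015},{"x": 0,"y": 0,"z": 0,"ax": 0,"ay": 0,"az": 0,"claw": 0.015},{"x": 0,"y": 0,"z": 0,"ax": 0,"ay": 0,"az": 0,"claw": 0.015},{"x": 0,"y": 0,"z": 0,"ax": 0,"ay": 0,"az": 0,"claw": 0.015}], "grip_force": 30}}

```text
time_s: 4.32
ee_pos: [0.6242, 0.1606, 0.1943]
eef_rot: [-3.141, -0.002, -0.086]
force: [-0.2, -0.2, -0.3]
grip_width: 0.0259
```

Gripped at 26 mm, the handle width. Raising about 25 mm.

Call:
{"api": "step_arm", "payload": {"steps": [{"x": 0,"y": 0,"z": -0.013,"ax": 0,"ay": 0,"az": 0,"claw": 0.015},{"x": 0,"y": 0,"z": -0.011,"ax": 0,"ay": 0,"az": 0,"claw": 0.015},{"x": 0,"y": 0,"z": 0,"ax": 0,"ay": 0,"az": 0,"claw": 0.015},{"x": 0,"y": 0,"z": 0,"ax": 0,"ay": 0,"az": 0,"claw": 0.015}]}}

```text
time_s: 4.65
ee_pos: [0.6238, 0.1605, 0.2184]
eef_rot: [3.141, -0.0, -0.086]
force: [-0.1, -0.2, -1.6]
grip_width: 0.0258
```

```bash
python3 - <<'E'
from h import *
o=ctrl.get_obs(); print(o['ee_pos'],o['eef_rot'],o['force'])
p,d=vision.camera('scene'); cv2.imwrite('pics/s2.png',cv2.resize(p[80:300,240:440],None,fx=2.7,fy=2.7,interpolation=cv2.INTER_CUBIC)[:,:,::-1])
p,d=vision.camera('wrist'); cv2.imwrite('pics/w2.png',p[:,:,::-1])
E
```

```text
[0.62376139 0.16053605 0.21835974] [ 3.14132525e+00 -2.03517626e-04 -8.60694549e-02] [-0.07622053 -0.16198901 -1.58647088]
```

View pics/s2.png

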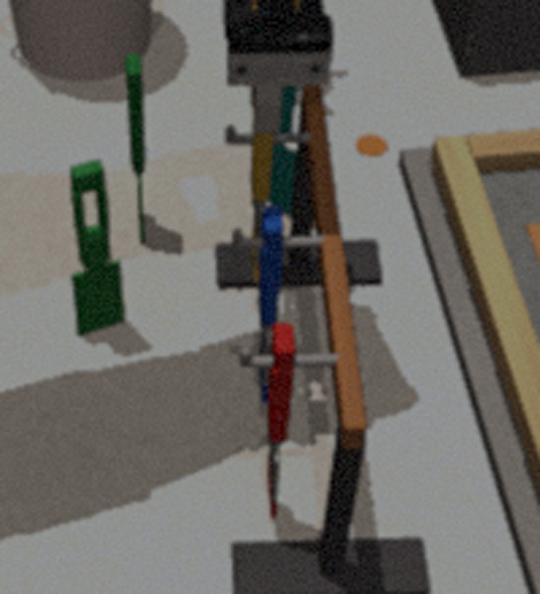

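View pics/w2.png

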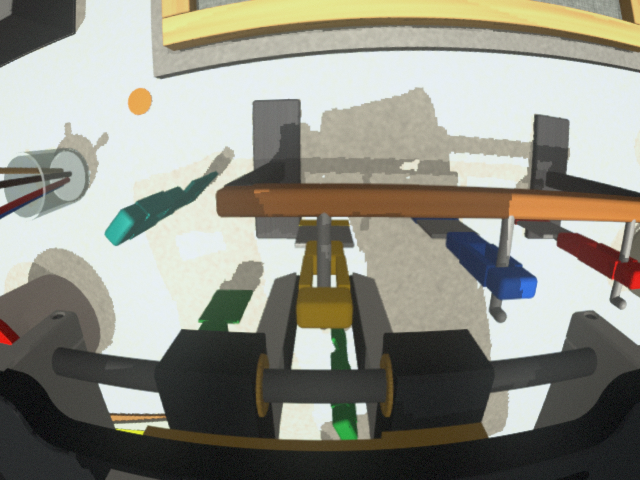

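The wrist view shows the yellow handle at (327,305) px held squarely, with the peg running free inside its slot. The weight now shows on the wrist. Drawing off along -x in small steps.

Call:
{"api": "step_arm", "payload": {"steps": [{"x": -0.01,"y": 0,"z": 0,"ax": 0,"ay": 0,"az": 0,"claw": 0.015},{"x": -0.01,"y": 0,"z": 0,"ax": 0,"ay": 0,"az": 0,"claw": 0.015}]}}

```text
time_s: 4.92
ee_pos: [0.6039, 0.1618, 0.2165]
eef_rot: [3.141, 0.001, -0.087]
force: [0.5, 0.4, -0.6]
grip_width: 0.0256
```

Call:
{"api": "step_arm", "payload": {"steps": [{"x": -0.01,"y": 0,"z": -0.002,"ax": 0,"ay": 0,"az": 0,"claw": 0.015},{"x": -0.01,"y": 0,"z": 0,"ax": 0,"ay": 0,"az": 0,"claw": 0.015}]}}

```text
time_s: 5.08
ee_pos: [0.5828, 0.1635, 0.2169]
eef_rot: [3.14, 0.003, -0.087]
force: [0.8, 0.2, -0.8]
grip_width: 0.0261
```

Call:
{"api": "step_arm", "payload": {"steps": [{"x": -0.012,"y": 0,"z": -0.001,"ax": 0,"ay": 0,"az": 0,"claw": 0.015},{"x": -0.012,"y": 0,"z": 0,"ax": 0,"ay": 0,"az": 0,"claw": 0.015},{"x": 0,"y": 0,"z": 0,"ax": 0,"ay": 0,"az": 0,"claw": 0.015}]}}

```text
time_s: 5.33
ee_pos: [0.5563, 0.1657, 0.2164]
eef_rot: [3.139, 0.006, -0.087]
force: [1.3, 0.6, -1.7]
grip_width: 0.0259
```

Call:
{"api": "step_arm", "payload": {"steps": [{"x": 0,"y": 0,"z": -0.025,"ax": 0,"ay": 0,"az": 0,"claw": 0.015},{"x": 0,"y": 0,"z": -0.035,"ax": 0,"ay": 0,"az": 0,"claw": 0.015},{"x": 0,"y": 0,"z": -0.035,"ax": 0,"ay": 0,"az": 0,"claw": 0.015},{"x": 0,"y": 0,"z": -0.035,"ax": 0,"ay": 0,"az": 0,"claw": 0.015},{"x": 0,"y": 0,"z": -0.035,"ax": 0,"ay": 0,"az": 0,"claw": 0.015}]}}

```text
time_s: 5.75
ee_pos: [0.5568, 0.1653, 0.3778]
eef_rot: [3.134, 0.022, -0.087]
force: [0.2, 0.5, -1.6]
grip_width: 0.0255
```

```bash
python3 - <<'E'
from h import *
o=ctrl.get_obs(); print(o['ee_pos'],o['eef_rot'],o['force'],o['qpos'])
p,d=vision.camera('scene'); cv2.imwrite('pics/s3.png',p[:,:,::-1])
E
```

```text
[0.55676534 0.165281   0.37780563] [ 3.13401997  0.02191538 -0.08653653] [ 0.16621442  0.4645231  -1.61631389] [ 2.25733945e-01  3.29560990e-01  1.09265399e+00 -4.81353652e-04
  1.74255944e+00  1.88290704e+00]
```

View pics/s3.png

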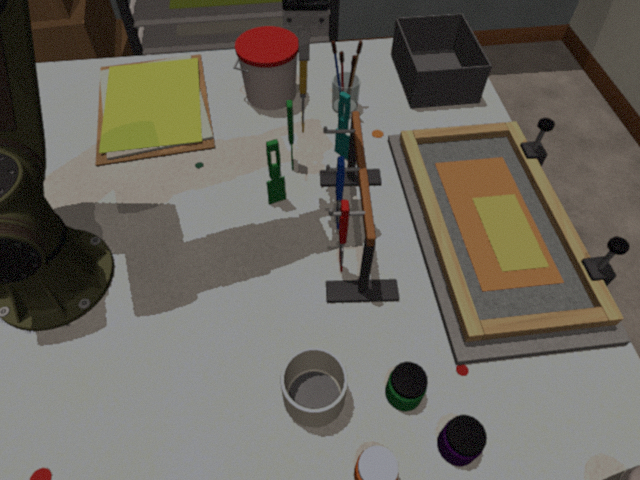

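Spatula hangs clear of the peg from the gripper at about (303,100) px. Red and blue still hang at (344,220) and (341,177). Carrying it across to the crock.

Call:
{"api": "step_arm", "payload": {"steps": [{"x": 0,"y": 0.02,"z": 0,"ax": 0.4,"ay": 1.2,"az": 0,"claw": 0.015},{"x": 0,"y": 0.03,"z": 0,"ax": 0,"ay": 0,"az": 0,"claw": 0.015},{"x": 0,"y": 0.035,"z": 0,"ax": 0,"ay": 0,"az": 0,"claw": 0.015},{"x": 0,"y": 0.035,"z": 0,"ax": 0,"ay": 0,"az": 0,"claw": 0.015},{"x": 0,"y": 0.035,"z": 0,"ax": 0,"ay": 0,"az": 0,"claw": 0.015}]}}

```text
time_s: 6.22
ee_pos: [0.547, 0.0109, 0.3863]
eef_rot: [-3.137, -0.015, -0.078]
force: [1.1, -0.1, -1.5]
grip_width: 0.0255
```

Call:
{"api": "step_arm", "payload": {"steps": [{"x": 0,"y": 0.035,"z": 0,"ax": 0,"ay": 0,"az": 0,"claw": 0.015},{"x": 0,"y": 0.035,"z": 0,"ax": 0,"ay": 0,"az": 0,"claw": 0.015},{"x": 0,"y": 0.035,"z": 0,"ax": 0,"ay": 0,"az": 0,"claw": 0.015},{"x": 0,"y": 0.035,"z": 0,"ax": 0,"ay": 0,"az": 0,"claw": 0.015},{"x": 0,"y": 0.035,"z": 0,"ax": 0,"ay": 0,"az": 0,"claw": 0.015}]}}

```text
time_s: 6.63
ee_pos: [0.533, -0.1733, 0.3835]
eef_rot: [-3.137, -0.014, -0.077]
force: [0.5, -0.5, -1.7]
grip_width: 0.0259
```

Call:
{"api": "step_arm", "payload": {"steps": [{"x": -0.001,"y": 0.035,"z": 0,"ax": 0,"ay": -0.8,"az": 0,"claw": 0.015},{"x": -0.001,"y": 0.035,"z": 0,"ax": 0,"ay": 0,"az": 0,"claw": 0.015},{"x": -0.001,"y": 0.035,"z": 0,"ax": 0,"ay": 0,"az": 0,"claw": 0.015},{"x": -0.001,"y": 0.03,"z": 0,"ax": 0,"ay": 0,"az": 0,"claw": 0.015},{"x": 0,"y": 0,"z": 0,"ax": 0,"ay": 0,"az": 0,"claw": 0.015}]}}

```text
time_s: 7.05
ee_pos: [0.5165, -0.3219, 0.3786]
eef_rot: [-3.136, 0.003, -0.083]
force: [-0.5, 0.2, -1.9]
grip_width: 0.0258
```

```bash
python3 - <<'E'
from h import *
o=ctrl.get_obs(); print(o['ee_pos'],o['eef_rot'],o['force'])
p,d=vision.camera('scene'); cv2.imwrite('pics/s4.png',p[:,:,::-1])
p2,d2=vision.camera('top'); cv2.imwrite('pics/t4.png',p2[:,:,::-1])
vv,uu=np.mgrid[0:480,0:640]
for n,p,d in (('scene',p,d),('top',p2,d2)):
    P=pts(n,uu,vv,d).reshape(-1,3); 
    m=(abs(P[:,0]-.518)<.08)&(abs(P[:,1]+.32)<.08)&(P[:,2]>.094)&(P[:,2]<.108)
    if m.sum()>10: print(n,m.sum(),cv2.minEnclosingCircle((P[m][:,:2]*1000).astype(np.float32)))
    m=(abs(P[:,0]-.53)<.06)&(abs(P[:,1]+.31)<.05)&(P[:,2]>.18)&(P[:,2]<.36)
    for z in (.24,.27,.3,.33,.35):
        k=m&(abs(P[:,2]-z)<.015)
        if k.sum(): print(n,z,k.sum(),np.median(P[k],0).round(4),P[k].min(0).round(3),P[k].max(0).round(3))
E
```

```text
[ 0.51646191 -0.32191454  0.37857806] [-3.13630434  0.00346451 -0.08275461] [-0.48224591  0.17229057 -1.86142547]
scene 810 ((517.0171508789062, -318.8031311035156), 56.33713912963867)
scene 0.24 38 [ 0.513  -0.3414  0.241 ] [ 0.511 -0.343  0.225] [ 0.515 -0.304  0.253]
scene 0.27 32 [ 0.5125 -0.3416  0.2703] [ 0.511 -0.343  0.255] [ 0.515 -0.339  0.283]
scene 0.3 71 [ 0.5137 -0.334   0.2973] [ 0.507 -0.343  0.285] [ 0.52  -0.326  0.315]
scene 0.33 102 [ 0.5135 -0.3334  0.3285] [ 0.507 -0.335  0.315] [ 0.522 -0.329  0.341]
scene 0.35 20 [ 0.5128 -0.3336  0.3382] [ 0.509 -0.335  0.335] [ 0.52  -0.332  0.341]
top 929 ((517.6345825195312, -319.2457275390625), 56.36553192138672)
top 0.24 219 [ 0.5149 -0.3145  0.2399] [ 0.513 -0.342  0.225] [ 0.521 -0.296  0.255]
top 0.27 208 [ 0.5153 -0.313   0.2698] [ 0.513 -0.341  0.255] [ 0.52  -0.297  0.285]
top 0.3 177 [ 0.5162 -0.3073  0.2973] [ 0.509 -0.339  0.285] [ 0.524 -0.297  0.315]
top 0.33 339 [ 0.5128 -0.3084  0.3324] [ 0.509 -0.332  0.315] [ 0.526 -0.305  0.345]
top 0.35 329 [ 0.5135 -0.3084  0.3473] [ 0.509 -0.332  0.335] [ 0.526 -0.305  0.36 ]
```

View pics/s4.png

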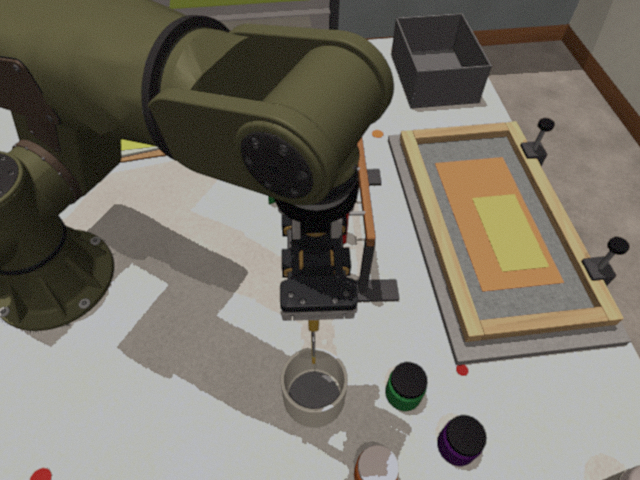

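The spatula hangs vertical at (314,340) px, centred over the unmoved crock at (0.517, -0.319). Lowering.

Call:
{"api": "step_arm", "payload": {"steps": [{"x": 0,"y": -0.002,"z": 0.03,"ax": -0.3,"ay": 0,"az": 0,"claw": 0.015},{"x": 0,"y": 0,"z": 0.035,"ax": 0,"ay": 0,"az": 0,"claw": 0.015},{"x": 0,"y": 0,"z": 0.03,"ax": 0,"ay": 0,"az": 0,"claw": 0.015},{"x": 0,"y": 0,"z": 0.01,"ax": 0,"ay": 0,"az": 0,"claw": 0.015},{"x": 0,"y": 0,"z": 0,"ax": 0,"ay": 0,"az": 0,"claw": 0.015}]}}

```text
time_s: 7.57
ee_pos: [0.5199, -0.311, 0.2715]
eef_rot: [3.141, -0.002, -0.075]
force: [0.4, 0.1, -1.6]
grip_width: 0.0256
```

Call:
{"api": "step_arm", "payload": {"steps": [{"x": -0.003,"y": 0.008,"z": 0.01,"ax": 0,"ay": 0,"az": 0.4,"claw": 0.015},{"x": 0,"y": 0,"z": 0.015,"ax": 0,"ay": 0,"az": 0,"claw": 0.015},{"x": 0,"y": 0,"z": 0.015,"ax": 0,"ay": 0,"az": 0,"claw": 0.015},{"x": 0,"y": 0,"z": 0,"ax": 0,"ay": 0,"az": 0,"claw": 0.015}]}}

```text
time_s: 7.9
ee_pos: [0.518, -0.3178, 0.2324]
eef_rot: [3.138, -0.007, -0.08]
force: [0.2, -1.2, -2.9]
grip_width: 0.0258
```

Call:
{"api": "step_arm", "payload": {"steps": [{"x": 0,"y": 0,"z": 0.015,"ax": 0,"ay": -0.4,"az": 0,"claw": 0.015},{"x": 0,"y": 0,"z": 0.015,"ax": 0,"ay": 0,"az": 0,"claw": 0.015},{"x": 0,"y": 0,"z": 0.01,"ax": 0,"ay": 0,"az": 0,"claw": 0.015},{"x": 0,"y": 0,"z": 0,"ax": 0,"ay": 0,"az": 0,"claw": 0.015}]}}

```text
time_s: 8.23
ee_pos: [0.5193, -0.3187, 0.1928]
eef_rot: [3.135, -0.003, -0.079]
force: [0.2, -0.8, -1.6]
grip_width: 0.0258
```

Call:
{"api": "step_arm", "payload": {"steps": [{"x": -0.001,"y": 0,"z": 0.008,"ax": 0.3,"ay": 0,"az": 0,"claw": 0.015},{"x": 0,"y": 0,"z": 0.007,"ax": 0,"ay": 0,"az": 0,"claw": 0.015},{"x": 0,"y": 0,"z": 0.004,"ax": 0,"ay": 0,"az": 0,"claw": 0.015},{"x": 0,"y": 0,"z": 0,"ax": 0,"ay": 0,"az": 0,"claw": 0.015}]}}

```text
time_s: 8.57
ee_pos: [0.5188, -0.3191, 0.1734]
eef_rot: [3.14, -0.005, -0.079]
force: [-0.0, -0.1, -1.9]
grip_width: 0.026
```

Call:
{"api": "step_arm", "payload": {"steps": [{"x": 0,"y": 0,"z": 0.003,"ax": 0,"ay": 0,"az": 0,"claw": 0.015},{"x": 0,"y": 0,"z": 0,"ax": 0,"ay": 0,"az": 0,"claw": 0.015}]}}

```text
time_s: 8.73
ee_pos: [0.519, -0.3192, 0.1705]
eef_rot: [3.14, -0.005, -0.079]
force: [-0.3, -0.6, -2.3]
grip_width: 0.0256
```

Call:
{"api": "step_arm", "payload": {"steps": [{"x": 0,"y": 0,"z": 0.002,"ax": 0,"ay": 0,"az": 0,"claw": 0.015},{"x": 0,"y": 0,"z": 0,"ax": 0,"ay": 0,"az": 0,"claw": 0.015}]}}

```text
time_s: 8.9
ee_pos: [0.5191, -0.3193, 0.1688]
eef_rot: [3.139, -0.006, -0.079]
force: [0.3, 0.5, -1.5]
grip_width: 0.0261
```

Call:
{"api": "step_arm", "payload": {"steps": [{"x": 0,"y": 0,"z": 0.002,"ax": 0,"ay": 0,"az": 0,"claw": 0.015},{"x": 0,"y": 0,"z": 0,"ax": 0,"ay": 0,"az": 0,"claw": 0.015}]}}

```text
time_s: 9.07
ee_pos: [0.5196, -0.3196, 0.1676]
eef_rot: [3.138, -0.008, -0.079]
force: [-0.7, 0.1, -1.8]
grip_width: 0.0259
```

Call:
{"api": "step_arm", "payload": {"steps": [{"x": 0,"y": 0,"z": 0.002,"ax": 0,"ay": 0,"az": 0,"claw": 0.015},{"x": 0,"y": 0,"z": 0,"ax": 0,"ay": 0,"az": 0,"claw": 0.015}]}}

```text
time_s: 9.23
ee_pos: [0.5204, -0.3201, 0.1678]
eef_rot: [3.137, -0.011, -0.079]
force: [-0.2, 0.3, -1.9]
grip_width: 0.0257
```

Call:
{"api": "step_arm", "payload": {"steps": [{"x": 0,"y": 0,"z": 0.002,"ax": 0,"ay": 0,"az": 0,"claw": 0.015},{"x": 0,"y": 0,"z": 0,"ax": 0,"ay": 0,"az": 0,"claw": 0.015}]}}

```text
time_s: 9.4
ee_pos: [0.5212, -0.3205, 0.1676]
eef_rot: [3.135, -0.014, -0.079]
force: [-0.4, 0.8, -1.3]
grip_width: 0.026
```

Call:
{"api": "step_arm", "payload": {"steps": [{"x": -0.002,"y": 0,"z": 0.004,"ax": 0.3,"ay": -0.6,"az": 0,"claw": 0.015},{"x": 0,"y": 0,"z": 0,"ax": 0,"ay": 0,"az": 0,"claw": 0.015}]}}

```text
time_s: 9.57
ee_pos: [0.5213, -0.3216, 0.168]
eef_rot: [3.136, -0.012, -0.079]
force: [0.0, 0.0, -1.0]
grip_width: 0.0261
```

```bash
python3 - <<'E'
from h import *
o=ctrl.get_obs(); print(o['ee_pos'],o['eef_rot'],o['force'],o['moment'])
p,d=vision.camera('scene'); cv2.imwrite('pics/s5.png',cv2.resize(p[280:440,230:410],None,fx=3.3,fy=3.3,interpolation=cv2.INTER_CUBIC)[:,:,::-1])
p2,d2=vision.camera('top'); cv2.imwrite('pics/t5.png',p2[:,:,::-1])
vv,uu=np.mgrid[0:480,0:640]
for n,p,d in (('scene',p,d),('top',p2,d2)):
    P=pts(n,uu,vv,d).reshape(-1,3); H=cv2.cvtColor(p,cv2.COLOR_RGB2HSV).reshape(-1,3)
    m=(abs(P[:,0]-.518)<.08)&(abs(P[:,1]+.32)<.08)&(P[:,2]>.094)&(P[:,2]<.108)&(H[:,1]<70)
    print(n,m.sum(),cv2.minEnclosingCircle((P[m][:,:2]*1000).astype(np.float32)))
    m=(abs(P[:,0]-.52)<.1)&(abs(P[:,1]+.32)<.08)&(H[:,0]>18)&(H[:,0]<34)&(H[:,1]>110)&(P[:,2]>.03)&(P[:,2]<.25)
    if m.sum(): print('yellow',m.sum(),P[m].min(0),P[m].max(0))
E
```

```text
[ 0.52125506 -0.32160201  0.16796493] [ 3.13582628 -0.01176452 -0.07910259] [ 0.02763172  0.00533529 -0.9997221 ] [0.04451039 0.05074922 0.06918183]
scene 495 ((516.718994140625, -319.1084289550781), 55.96735382080078)
yellow 2 [ 0.51921157 -0.34393035  0.03093669] [ 0.5209321  -0.34344424  0.03554253]
top 654 ((517.5271606445312, -319.2235107421875), 56.08202362060547)
yellow 78 [ 0.51390622 -0.36892228  0.03004917] [ 0.52571702 -0.29949238  0.14972814]
```

View pics/s5.png

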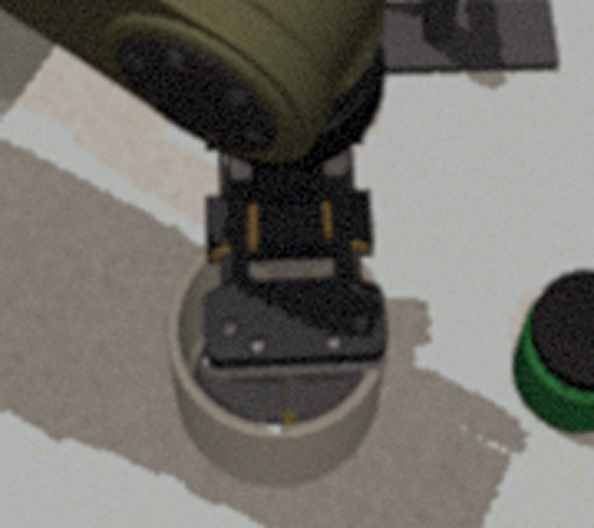

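Call:
{"api": "step_arm", "payload": {"steps": [{"x": 0,"y": 0,"z": 0.006,"ax": 0,"ay": 0,"az": 0,"claw": 0.015}]}}

```text
time_s: 9.75
ee_pos: [0.5227, -0.3223, 0.1653]
eef_rot: [3.133, -0.017, -0.079]
force: [0.8, 4.7, 47.8]
grip_width: 0.026
```

Firm floor contact at the expected height, +48 N during the press. Easing off.

Call:
{"api": "step_arm", "payload": {"steps": [{"x": 0,"y": 0,"z": -0.001,"ax": 0,"ay": 0,"az": 0,"claw": 0.015},{"x": 0,"y": 0,"z": 0,"ax": 0,"ay": 0,"az": 0,"claw": 0.015}]}}

```text
time_s: 9.92
ee_pos: [0.5232, -0.3225, 0.1672]
eef_rot: [3.132, -0.019, -0.079]
force: [-0.2, -0.1, -1.9]
grip_width: 0.0256
```

Call:
{"api": "step_arm", "payload": {"steps": [{"x": 0,"y": 0,"z": 0.002,"ax": 0,"ay": 0,"az": 0,"claw": 0.015}]}}

```text
time_s: 10.0
ee_pos: [0.5232, -0.3225, 0.165]
eef_rot: [3.132, -0.019, -0.079]
force: [0.1, 0.2, 31.1]
grip_width: 0.0259
```

Call:
{"api": "step_arm", "payload": {"steps": [{"x": 0,"y": 0,"z": 0,"ax": 0,"ay": 0,"az": 0,"claw": 0.06},{"x": 0,"y": 0,"z": 0,"ax": 0,"ay": 0,"az": 0,"claw": 0.06},{"x": 0,"y": 0,"z": 0,"ax": 0,"ay": 0,"az": 0,"claw": 0.06},{"x": 0,"y": 0,"z": 0,"ax": 0,"ay": 0,"az": 0,"claw": 0.06},{"x": 0,"y": 0,"z": 0,"ax": 0,"ay": 0,"az": 0,"claw": 0.06}]}}

```text
time_s: 10.42
ee_pos: [0.5221, -0.3219, 0.1617]
eef_rot: [3.135, -0.015, -0.079]
force: [0.5, 0.6, -0.2]
grip_width: 0.0557
```

```bash
python3 - <<'E'
from h import *
o=ctrl.get_obs(); print(o['ee_pos'],o['force'],o['grip_width'])
p,d=vision.camera('scene'); cv2.imwrite('pics/s6.png',cv2.resize(p[240:440,230:430],None,fx=2.9,fy=2.9,interpolation=cv2.INTER_CUBIC)[:,:,::-1])
p,d=vision.camera('wrist'); cv2.imwrite('pics/w6.png',p[:,:,::-1])
E
```

```text
[ 0.52209064 -0.32189132  0.16171213] [ 0.47825603  0.56657558 -0.20303978] 0.055675057128995696
```

View pics/s6.png

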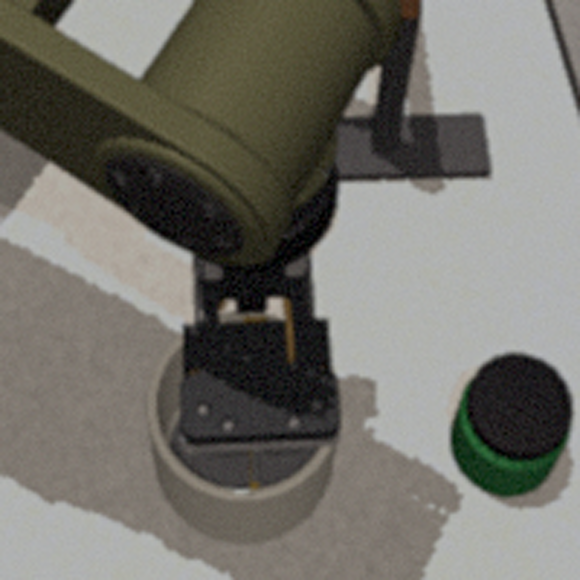

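View pics/w6.png

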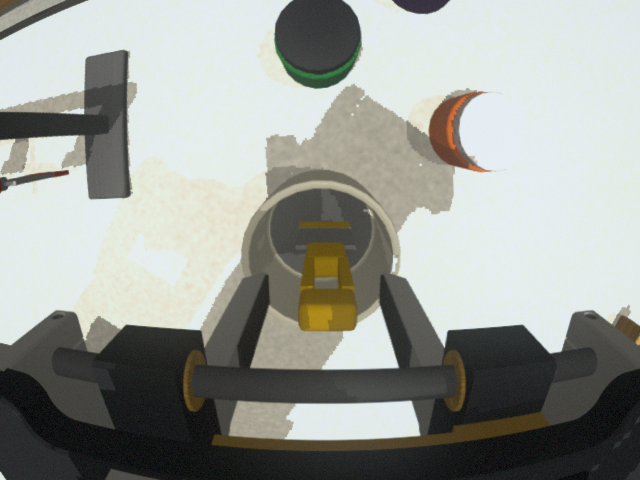

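Released: the spatula stands in the crock at (327,300) px, free of both fingers. Opening wider and rising.

Call:
{"api": "step_arm", "payload": {"steps": [{"x": 0,"y": 0,"z": 0,"ax": 0,"ay": 0,"az": 0,"claw": 0.08},{"x": 0,"y": 0,"z": 0,"ax": 0,"ay": 0,"az": 0,"claw": 0.08},{"x": 0,"y": 0,"z": -0.02,"ax": 0,"ay": 0,"az": 0,"claw": 0.08},{"x": 0,"y": 0,"z": -0.035,"ax": 0,"ay": 0,"az": 0,"claw": 0.08},{"x": 0,"y": 0,"z": -0.035,"ax": 0,"ay": 0,"az": 0,"claw": 0.08}]}}

```text
time_s: 10.93
ee_pos: [0.5187, -0.3197, 0.2463]
eef_rot: [-3.141, -0.003, -0.079]
force: [0.8, -1.3, 0.8]
grip_width: 0.0798
```

Call:
{"api": "step_arm", "payload": {"steps": [{"x": 0,"y": 0,"z": -0.035,"ax": 0,"ay": 0,"az": 0,"claw": 0.08},{"x": 0,"y": 0,"z": -0.035,"ax": 0,"ay": 0,"az": 0,"claw": 0.08},{"x": -0.035,"y": 0,"z": -0.01,"ax": 0,"ay": 0,"az": 0,"claw": 0.08},{"x": -0.035,"y": 0,"z": -0.01,"ax": 0,"ay": 0,"az": 0,"claw": 0.08},{"x": -0.035,"y": 0,"z": 0,"ax": 0,"ay": 0,"az": 0,"claw": 0.08}]}}

```text
time_s: 11.35
ee_pos: [0.4157, -0.3117, 0.3466]
eef_rot: [3.136, -0.012, -0.075]
force: [0.2, -0.2, 0.3]
grip_width: 0.08
```

Call:
{"api": "step_arm", "payload": {"steps": [{"x": -0.03,"y": 0,"z": 0,"ax": 0,"ay": 0,"az": 0,"claw": 0.08},{"x": -0.03,"y": 0,"z": 0,"ax": 0,"ay": 0,"az": 0,"claw": 0.08},{"x": 0,"y": 0,"z": 0,"ax": 0,"ay": 0,"az": 0,"claw": 0.08},{"x": 0,"y": 0,"z": 0,"ax": 0,"ay": 0,"az": 0,"claw": 0.08},{"x": 0,"y": 0,"z": 0,"ax": 0,"ay": 0,"az": 0,"claw": 0.08}]}}

```text
time_s: 11.77
ee_pos: [0.3488, -0.3062, 0.349]
eef_rot: [3.131, -0.016, -0.078]
force: [-0.3, 0.1, 1.8]
grip_width: 0.0802
```

```bash
python3 - <<'E'
from h import *
o=ctrl.get_obs(); print(o['ee_pos'],o['force'],o['grip_width'])
p,d=vision.camera('scene'); cv2.imwrite('pics/s7.png',p[:,:,::-1])
p2,d2=vision.camera('top'); cv2.imwrite('pics/t7.png',p2[:,:,::-1])
vv,uu=np.mgrid[0:480,0:640]
for n,p,d in (('scene',p,d),('top',p2,d2)):
    P=pts(n,uu,vv,d).reshape(-1,3); H=cv2.cvtColor(p,cv2.COLOR_RGB2HSV).reshape(-1,3)
    m=(abs(P[:,0]-.518)<.08)&(abs(P[:,1]+.32)<.08)&(P[:,2]>.094)&(P[:,2]<.108)&(H[:,1]<70)
    print(n,m.sum(),cv2.minEnclosingCircle((P[m][:,:2]*1000).astype(np.float32)))
    m=(abs(P[:,0]-.52)<.15)&(abs(P[:,1]+.32)<.1)&(H[:,0]>18)&(H[:,0]<34)&(H[:,1]>110)&(P[:,2]>.03)&(P[:,2]<.25)
    if m.sum(): print('yellow',m.sum(),P[m].min(0),P[m].max(0))
E
```

```text
[ 0.34881947 -0.30622508  0.34901934] [-0.30044084  0.08813109  1.77452626] 0.08015819453775837
scene 811 ((516.2777099609375, -318.41571044921875), 56.32576370239258)
yellow 339 [ 0.5142125  -0.35428307  0.03230767] [ 0.66282172 -0.30850618  0.20103267]
top 889 ((517.7425537109375, -318.9636535644531), 56.13558578491211)
yellow 589 [ 0.51486184 -0.36927557  0.03096318] [ 0.66792327 -0.30152694  0.2000128 ]
```

View pics/s7.png

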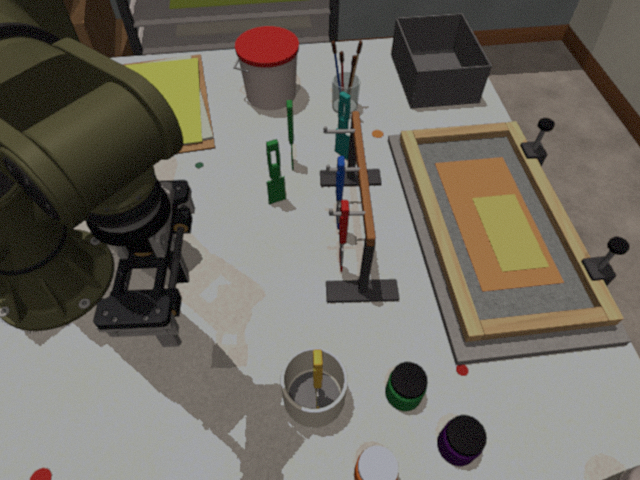

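View pics/t7.png

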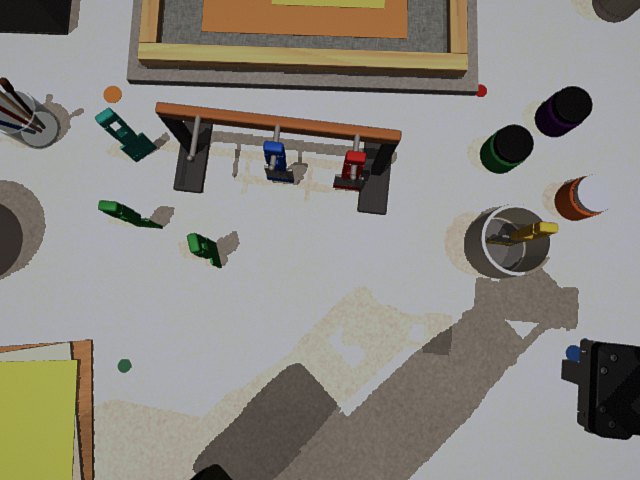

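It stands upright, its top at z 0.20; the crock is unmoved and red and blue still hang. I wait a little to check it stays.

Call:
{"api": "step_arm", "payload": {"steps": [{"x": 0,"y": 0,"z": 0,"ax": 0,"ay": 0,"az": 0,"claw": 0.08},{"x": 0,"y": 0,"z": 0,"ax": 0,"ay": 0,"az": 0,"claw": 0.08},{"x": 0,"y": 0,"z": 0,"ax": 0,"ay": 0,"az": 0,"claw": 0.08},{"x": 0,"y": 0,"z": 0,"ax": 0,"ay": 0,"az": 0,"claw": 0.08},{"x": 0,"y": 0,"z": 0,"ax": 0,"ay": 0,"az": 0,"claw": 0.08}]}}

```text
time_s: 12.28
ee_pos: [0.3516, -0.3062, 0.347]
eef_rot: [3.134, -0.013, -0.075]
force: [0.6, -0.4, 0.3]
grip_width: 0.08
```

```bash
python3 - <<'E'
from h import *
vv,uu=np.mgrid[0:480,0:640]
for i in range(6):
    p,d=vision.camera('top')
P=pts('top',uu,vv,d).reshape(-1,3); H=cv2.cvtColor(p,cv2.COLOR_RGB2HSV).reshape(-1,3)
m=(abs(P[:,0]-.52)<.06)&(abs(P[:,1]+.32)<.06)&(H[:,0]>18)&(H[:,0]<34)&(H[:,1]>110)
t=m&(P[:,2]>.19); print(ctrl.get_obs()['time_s'],P[t].mean(0),P[m][:,2].max())
m=m&(abs(P[:,2]-.12)<.02); print(P[m].mean(0))
ticket.hand_in()
E
```

```text
12.5833 [ 0.52249338 -0.32162625  0.19667383] 0.1999041371572694
[ 0.5203637 -0.3175895  0.1218943]
the job is handed in; nothing more can be done
```

The yellow spatula is standing in the white crock, and I handed the job in at about 12.6 s. I raised it 24 mm, drew it 67 mm off its peg, carried it over and lowered it blade first. I let go only once the blade was on the crock floor; the press reached about 48 N at the wrist.

**Last checks:**
- **Spatula:** it stands upright with its top at z ≈ 0.197–0.200, where a blade on the floor should put it. It had not moved about 2 s after release. It balances on its blade edge and is not yet leaning on the rim. If it does lean, the rim will catch it.
- **Crock:** its centre is within 1 mm of where it started.
- **Other spatulas:** red and blue still hang on their pegs, and the green and turquoise look-alikes were not touched.
- **Arm:** it is well clear, with the gripper open.

One thing disagreed: at first contact the wrist force showed nothing while the tool had already stopped going down. I pressed once more to confirm the contact before releasing.

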